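# Lid the finished boxes

### The arm

A 6-joint arm with a two-finger parallel gripper is mounted at the origin on the work surface. World frame = base frame: x ahead of the robot, y to its left, z up, the work surface at z = 0. Lengths are in m, angles in rad, forces in N, time in s.
With the tool pointing down it reaches from about 0.375 to 0.9 m from the base axis. Payload 3.1 kg.
Tool frame: the origin (TCP) lies between the finger pads; the fingertips stand 8 mm ahead of it and the grasp point (between the pads) lies 11 mm behind it; z points along the fingers, y is the line along which they close (so a half turn about z gives the same grasp; the last joint's range is limited). The gripper opens to 87 mm and grips with 3 to 60 N. Pads are 19 mm wide; open, the fingers measure 117 mm over their backs; the gripper's body (75 mm by 190 mm) begins 51 mm behind the grasp point.
Start: joints at [-1.319, 0.527, 1.433, -0, 1.181, -0.178], TCP at [0.26, -0.568, 0.231] pointing down, gripper open.
Joint ranges: [-3.08, 3.08], [-0.75, 2.2], [0.22, 2.44], [-1.43, 4.57], [0, 2.65], [-2.85, 2.85]. Speed limits (rad/s): [2.79, 2.79, 3.14, 3.14, 3.14, 3.14].

### API

Orientations are given as a unit quaternion [x, y, z, w].
In Python, from rig import robot, vision, job gives the robot as it stands.
- The arm moves only by the shell command python3 -m handwheel 'ROWS' [OPENING] [FORCE]. ROWS is JSON, a list of rows, each a list of 4 numbers: the shift along the tool's x, y, z as a fraction of full scale, then the turn about the tool's z as a fraction of full scale. A call has 1 to 20 rows; each row is the pose to reach, as a shift and turn from the pose commanded when the call began, along the tool's axes at that moment, turning the shorter way round; what a row does not reach only later rows make up. Full scale, the value 1, is 300 mm for a shift and 2 pi rad for a turn. A row lasts 1/12 s, in which the tool goes at most 41.7 mm and 7.16 degrees, less where a joint would pass 70% of its speed; a pose out of reach is approached as far as the arm can. A call with a number of a shift or a turn outside -1 to 1 is refused whole. A call with a gripper value outside its range is refused whole. OPENING is the opening in per cent of the stroke, from 0 (shut) to 100 (fully open), set as the call begins (- or left out, the last holds). The fingers move at their own pace and stop on an object; FORCE is the grip in N (left out, the last holds). Time passes only in rows, so rows that repeat a pose let the fingers close. It gives the time, the measured TCP pose, the force, the opening and the grip force at its end, in the units of the state.
- robot.get_obs(): the state, without advancing time (a new reading comes with each control period).
- vision.camera(name): name is "scene" or "top" or "wrist"; returns a dict with "frame" (480x640x3 uint8, red, green, blue), "K" (3x3 intrinsics, pixels), "cam_to_world" (4x4, takes a point from camera to world coordinates); the wrist camera has in their place "hand_eye" (4x4, takes a point from camera to tool coordinates, whose origin is the TCP and whose axes are the flange's). Camera axes: x right, y down, z forward; pixel columns grow to the right and rows downward; lengths in m; the calibration is good to about 2 mm. A picture is of the moment at which its call begins: read the wrist's pose just before it. There is no depth.
- job.hand_in(): hands the job in; it is judged then, once.
Trained networks look in the newest picture that a camera, given by its name, has taken for a name from the list of things; names that differ only in an ending like _2 or _b are one class to them, and where a whole thing is asked for, a point or a joint stands for the part that bears it (a point fixed in the world has none). Each returns a list of dicts, best first, with "conf" (0 to 1); they miss things now and then, are a little off and sometimes report something else, mostly with a low value. They report only what shows in the picture. A call takes as long as a camera call. They do not tell look-alikes from the thing itself.
- vision.look_for(camera, label): "point" ([row, column] in pixels, amid what is visible of it).
- vision.outline_of(camera, label): "mask" (480x640 bool, what is visible of it) and "point" ([row, column] in pixels, amid what is visible of it).
The state is a dict: "time": time; "q": joint angles; "joint_velocities": joint speeds; "joint_torque": joint torques, N m; "position": TCP position; "tool_rot": TCP orientation; "ft_force": force on the tool from outside, world axes, zero at the start; "moment": the same for the moment, N m; "grip_width": finger opening in m; "grip_force": force on a finger pad.
Only numpy, scipy, OpenCV 4.12 (cv2) and the standard library are available. Lean on these libraries where they do the work, as an engineer would, in place of code of your own. Each camera call takes 0.05 s, during which the arm holds its last target. There are 200 camera calls.

### The job

Four finished wooden boxes stand open on the cooper's bench, with their four lids lying among them. Put each lid on the box of its own shape and colour, right way up and lined up with it, so that its plug drops inside and the plate lies flat on the rim. Leave the boxes standing where they are, and do not disturb the small glue jar.

Things in the scene. Friction and masses are not known exactly. Their poses are not given: they have to be found in the camera images.
- square_box: Open square wooden box, pale cedar, standing loose on the bench (300 g, not fixed). Outside 90 x 90 mm, 60 mm high; walls 5 mm, opening 80 x 80 mm, inner floor 6 mm up. Origin: centre of its underside, z up. x and y lie along its sides; quarter turns look alike.
- square_lid_center (a point): Loose square lid, pale cedar, 90 g, right way up; point: its centre, half-way up its 48 mm height. From below: plug 64 x 64 mm, 8 mm thick (8 mm play all round in the box); plate 100 x 100 mm, 8 mm thick; in the middle on top a dark grip bar 60 mm long (x), 16 wide (y), 32 high. x and y lie along its sides; quarter turns look alike. Seated, the point is 76 mm above the box's underside.
- round_box: Open round wooden box, honey-brown with two copper hoops, standing loose on the bench (300 g, not fixed). Outside 96 mm across, 80 mm high; walls 5 mm, opening 86 mm across, inner floor 6 mm up. Origin: centre of its underside, z up. It is round, so its yaw does not matter for the fit.
- round_lid_center (a point): Loose round lid, honey-brown, 90 g, right way up; point: its centre, half-way up its 48 mm height. From below: plug 70 mm across, 8 mm thick (8 mm play all round in the box); plate 106 mm across, 8 mm thick; in the middle on top a pale grip bar 60 mm long (x), 16 wide (y), 32 high.  Seated, the point is 96 mm above the box's underside.
- oval_box: Open oval (straight sides, round ends) wooden box, red lacquer, standing loose on the bench (300 g, not fixed). Outside 108 x 72 mm, 55 mm high; walls 5 mm, opening 98 x 62 mm, inner floor 6 mm up. Origin: centre of its underside, z up. x is along its long side; half turns look alike.
- oval_lid_center (a point): Loose oval lid, red lacquer, 90 g, right way up; point: its centre, half-way up its 48 mm height. From below: plug 82 x 46 mm, 8 mm thick (8 mm play all round in the box); plate 118 x 82 mm, 8 mm thick; in the middle on top a pale grip bar 60 mm long (x), 16 wide (y), 32 high. x is along its long side; half turns look alike. Seated, the point is 71 mm above the box's underside.
- oblong_box: Open oblong, straight-sided rectangular wooden box, black lacquer, standing loose on the bench (300 g, not fixed). Outside 108 x 70 mm, 50 mm high; walls 5 mm, opening 98 x 60 mm, inner floor 6 mm up. Origin: centre of its underside, z up. x is along its long side; half turns look alike.
- oblong_lid_center (a point): Loose oblong lid, black lacquer, 90 g, right way up; point: its centre, half-way up its 48 mm height. From below: plug 82 x 44 mm, 8 mm thick (8 mm play all round in the box); plate 118 x 80 mm, 8 mm thick; in the middle on top a pale grip bar 60 mm long (x), 16 wide (y), 32 high. x is along its long side; half turns look alike. Seated, the point is 66 mm above the box's underside.
- glue_jar_center (a point): Bystander, to be left alone: small white glue jar with a red cap, 30 mm across, 45 mm high, standing among the boxes; the point is its centre, half-way up.
Not all that is in view belongs to the job. What is shaped like the part that bears oval_lid_center but blue, purple or turquoise is not meant.

How it is judged:
By the outcome, as a careful person would: the job done as asked, in the order asked, and still so for the second after the job is handed in, with the robot touching nothing.
It also fails if it takes over 128 s, if anything falls off the work surface, if the arm or the gripper's body presses on something with over 40 N, if the wrist force passes 120 N, or if a joint passes its speed limit or range.

## Working session

There is one attempt and no reset: what is moved stays moved. The work goes in short steps, Python scripts to look and compute and a shell command to move; the robot and the scene stay as the last step left them, time stands still between calls to the robot, and variables do not carry over. Pictures are saved under pics/ and viewed, at most 14 in all, crops included, and the job is handed in when it is done.

```bash
mkdir -p pics; ls; python3 - <<'E'
from rig import robot, vision, job
import cv2
o=robot.get_obs(); print(o['time'],o['position'],o['tool_rot'],o['grip_width'])
for n in ['top','scene']:
    c=vision.camera(n); cv2.imwrite(f'pics/{n}0.png',c['frame'][:,:,::-1]); print(n,c['K'].tolist(),c['cam_to_world'].round(4).tolist())
    for s in ['square','round','oval','oblong']:
        for k in ['_box','_lid_center']:
            print(s+k,[(d['point'],round(d['conf'],2)) for d in vision.look_for(n,s+k)][:4])
    print('jar',[(d['point'],round(d['conf'],2)) for d in vision.look_for(n,'glue_jar_center')][:3])
E
```

```text
pics
0.0 [ 0.26026103 -0.56745108  0.22959159] [ 9.76996522e-01  2.13252625e-01 -4.58944899e-05 -1.05396179e-03] 0.08674070210193689
top [[514.2535054012335, 0.0, 316.38488779592467], [0.0, 514.2535054012335, 241.7348045927821], [0.0, 0.0, 1.0]] [[-0.0152, -0.9813, 0.192, 0.1719], [-0.9999, 0.0156, 0.0007, 0.0171], [-0.0037, -0.192, -0.9814, 1.2775], [0.0, 0.0, 0.0, 1.0]]
square_box [([161.4, 278.4], 0.59)]
square_lid_center [([161.2, 431.1], 0.73)]
round_box [([205.8, 466.6], 0.66)]
round_lid_center [([162.7, 204.6], 0.57)]
oval_box [([165.7, 358.5], 0.76)]
oval_lid_center [([283.2, 224.5], 0.97), ([335.6, 187.9], 0.76), ([237.1, 276.2], 0.72), ([320.3, 413.4], 0.71)]
oblong_box [([228.6, 172.5], 0.6)]
oblong_lid_center [([232.6, 369.0], 0.87)]
jar [([193.0, 402.1], 0.42)]
scene [[508.63368243198215, 0.0, 321.36307520436304], [0.0, 508.63368243198215, 234.49199316898174], [0.0, 0.0, 1.0]] [[0.63, 0.6315, -0.452, 0.8256], [0.7766, -0.519, 0.3572, -0.3178], [-0.009, -0.5761, -0.8174, 0.8056], [0.0, 0.0, 0.0, 1.0]]
square_box [([286.7, 441.5], 0.6)]
square_lid_center []
round_box [([389.4, 145.9], 0.74)]
round_lid_center [([238.5, 517.5], 0.69), ([158.0, 470.5], 0.21)]
oval_box [([363.2, 348.1], 0.94)]
oval_lid_center [([113.2, 371.0], 0.84), ([260.4, 182.7], 0.78), ([230.6, 375.7], 0.63), ([156.5, 376.8], 0.58)]
oblong_box [([160.4, 473.7], 0.7)]
oblong_lid_center [([297.8, 277.0], 0.67)]
jar [([365.0, 270.3], 0.91)]
```

View pics/top0.png

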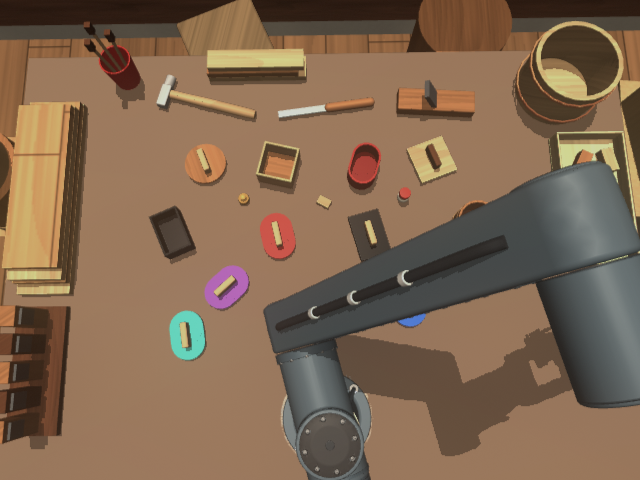

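View pics/scene0.png

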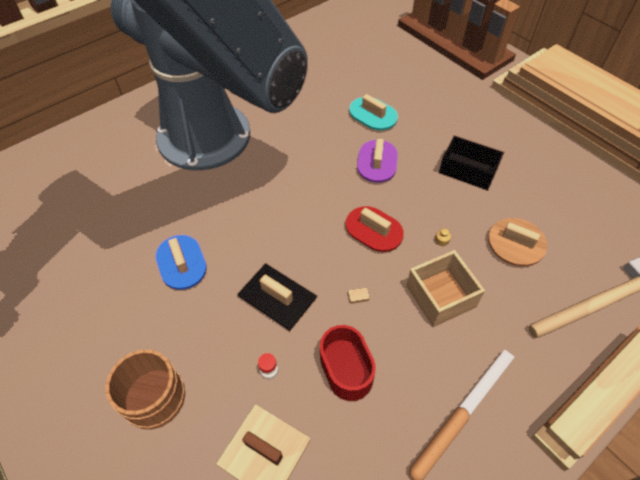

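Top view: boxes are square (162,278), oval (166,363), oblong (232,172), and round (~215,475, partly hidden by the arm). Lids are round (163,205), square (161,431), oblong (233,369).
The red oval lid is at (237,277). Things that could be taken for it are the purple (287,227), turquoise (335,187) and blue (~315,410) ovals. Red lacquer is the one described, so I choose (237,277). In the scene view it is at (230,376).

```bash
cat > h.py <<'E'
import numpy as np, cv2
from rig import robot, vision, job
from scipy.optimize import minimize
def rect(a,b): return np.array([[a,b],[-a,b],[-a,-b],[a,-b]])/2
def stad(a,b):
    t=np.linspace(0,2*np.pi,48,endpoint=False); r=b/2; d=(a-b)/2
    return np.c_[r*np.cos(t)+d*np.sign(np.cos(t).round(9)), r*np.sin(t)]
BOX=dict(square=(rect(.09,.09),.06),round=(stad(.096,.096),.08),oval=(stad(.108,.072),.055),oblong=(rect(.108,.07),.05))
LID=dict(square=rect(.1,.1),round=stad(.106,.106),oval=stad(.118,.082),oblong=rect(.118,.08))
BAR=(rect(.06,.016),.016,.048)
def parts(n,kind):
    if kind=='box': return [(BOX[n][0],0,BOX[n][1])]
    return [(LID[n],.008,.016),BAR]
def proj(c,P):
    T=np.linalg.inv(c['cam_to_world']); q=P@T[:3,:3].T+T[:3,3]; q=q@c['K'].T; return q[:,:2]/q[:,2:]
def sil(c,ps,x,y,th,z0=0,S=4):
    m=np.zeros((480*S,640*S),np.uint8); R=np.array([[np.cos(th),np.sin(th)],[-np.sin(th),np.cos(th)]])
    for o,a,b in ps:
        w=o@R+[x,y]; P=np.vstack([np.c_[w,np.full(len(w),z+z0)] for z in (a,b)])
        u=((proj(c,P)+.5)*S-.5)
        cv2.fillConvexPoly(m,cv2.convexHull((u*16).round().astype(np.int32)),1,shift=4)
    return m
def fit(views,ps,x0,yaw=True,z0=0,ths=None):
    """views: list of (cam, mask); returns cost,x,y,th"""
    M=[(c,cv2.resize(m.astype(np.uint8),None,fx=4,fy=4,interpolation=cv2.INTER_NEAREST)) for c,m in views]
    def cost(p,th=None):
        th=(p[2] if yaw else 0) if th is None else th; s=0
        for c,m in M:
            r=sil(c,ps,p[0],p[1],th,z0); s+=1-np.count_nonzero(r&m)/max(1,np.count_nonzero(r|m))
        return s/len(M)
    best=None
    for t in (ths if ths is not None else np.arange(0,np.pi,np.pi/6) if yaw else [0]):
        s=np.array([[0,0,0],[.01,0,0],[0,.01,0],[0,0,.2]])+[x0[0],x0[1],t]
        if not yaw: s=s[:3,:2]
        r=minimize(cost,s[0],method='Nelder-Mead',options=dict(initial_simplex=s,xatol=1e-4,fatol=1e-4,maxfev=90))
        if best is None or r.fun<best[0]: best=(r.fun,*r.x)
    return np.round(best,4)
def ray(c,pt,z):
    d=c['cam_to_world'][:3,:3]@np.linalg.inv(c['K'])@[pt[1],pt[0],1]; o=c['cam_to_world'][:3,3]; return (o+d*(z-o[2])/d[2])[:2]
def barmask(frame,m):
    lab=cv2.cvtColor(frame,cv2.COLOR_RGB2LAB); e=cv2.erode(m.astype(np.uint8),np.ones((3,3)))>0
    X=lab[e].astype(np.float32); _,l,_=cv2.kmeans(X,2,None,(3,50,.1),5,cv2.KMEANS_PP_CENTERS)
    l=l.ravel(); k=int((l==1).sum()<(l==0).sum()); b=np.zeros(m.shape,np.uint8); b[e]=(l==k)
    n,L,st,_=cv2.connectedComponentsWithStats(b); return L==1+st[1:,4].argmax()
def yaw():
    x,y,z,w=robot.get_obs()['tool_rot']; return np.arctan2(2*(x*y+z*w),1-2*(y*y+z*z))
def go(x,y,z,th,half=True):
    """fractions for a move to TCP x,y,z with tool-x at world angle th (mod pi if half)"""
    o=robot.get_obs(); a=yaw(); d=np.array([x,y,z])-o['position']
    X=[np.cos(a),np.sin(a)]; Y=[np.sin(a),-np.cos(a)]
    best=[]
    for k in (range(-3,4) if half else (0,2,-2)):
        t=th+k*np.pi; q1=np.arctan2(y,x); q6=o['q'][5]+(q1-o['q'][0])-(t-a)
        if abs(t-a)<=np.pi and abs(q6)<2.7: best.append((abs(t-a),t-a,q6))
    b=min(best); L=np.linalg.norm(d)
    print('rows [%.3f,%.3f,%.3f,%.3f] n>=%d  q6 %.2f'%(d@[*X,0]/.3,d@[*Y,0]/.3,-d[2]/.3,-b[1]/2/np.pi,max(np.ceil(L*1000/41.7),np.ceil(abs(np.degrees(b[1]))/7.16)),b[2]))
E
cat > m.py <<'E'
from h import *
guess={'square':(431,161),'round':(205,163),'oval':(277,237),'oblong':(369,233)}
C={n:vision.camera(n) for n in ('top','scene')}
g={}
for s in guess:
    for k in ('box','lid'):
        lab=s+('_box' if k=='box' else '_lid_center'); V={}
        for n in C:
            D=vision.outline_of(n,lab)
            if lab=='oval_lid_center':
                tgt=(237,277) if n=='top' else (229,376)
                D=sorted(D,key=lambda d:np.hypot(*(np.array(d['point'])-tgt)))
            if D: V[n]=D[0]
        for names in (['top'],['scene'],['top','scene']):
            if any(n not in V for n in names): continue
            n=names[0]; x0=ray(C[n],V[n]['point'],.03 if k=='box' else .016)
            vs=[(C[n],V[n]['mask']) for n in names]
            r=fit(vs,parts(s,k),x0,yaw=s!='round' or False)
            print(lab,names,r,end=' ')
            if k=='lid':
                vb=[(C[n],barmask(C[n]['frame'],V[n]['mask'])) for n in names]
                print('bar',fit(vb,[BAR],r[1:3]),end='')
            print()
    print()
D=vision.outline_of('scene','glue_jar_center'); print('jar',ray(C['scene'],D[0]['point'],.0225))
E
python3 m.py
```

```text
square_box ['top'] [0.0306 0.6174 0.1113 1.3291] 
square_box ['scene'] [0.0192 0.6191 0.1131 1.3332] 
square_box ['top', 'scene'] [ 0.0347  0.6186  0.1122 -0.2411] 
square_lid_center ['top'] [ 0.0527  0.6329 -0.2825  0.3565] bar [ 0.1112  0.6302 -0.2817  3.4986]
square_lid_center ['scene'] [ 0.0191  0.6361 -0.2818  0.3626] bar [ 0.1049  0.6349 -0.2817  0.3406]
square_lid_center ['top', 'scene'] [ 0.0464  0.6348 -0.2821  0.3646] bar [ 0.1446  0.6338 -0.2816  0.3323]

round_box ['top'] [ 0.8509  0.5037 -0.3432] 
round_lid_center ['top'] [0.0311 0.6309 0.302 ] bar [0.6717 0.6211 0.2975 0.3697]
round_lid_center ['scene'] [0.0217 0.6331 0.3044] bar [0.4795 0.6331 0.2949 3.1759]
round_lid_center ['top', 'scene'] [0.0404 0.6326 0.3034] bar [0.6079 0.6265 0.3002 0.3704]

oval_box ['top'] [ 0.0323  0.6111 -0.1039 -0.3005] 
oval_box ['scene'] [ 0.0185  0.6137 -0.1034  2.8407] 
oval_box ['top', 'scene'] [ 0.0372  0.6128 -0.1037  2.8598] 
oval_lid_center ['top'] [0.0289 0.4374 0.1159 0.1983] bar [0.2867 0.438  0.1161 3.3968]
oval_lid_center ['scene'] [0.0257 0.4397 0.1172 0.2206] bar [0.5609 0.4307 0.1263 0.0073]
oval_lid_center ['top', 'scene'] [0.0389 0.4385 0.1165 0.2029] bar [0.4347 0.439  0.1169 0.2401]

oblong_box ['top'] [0.0309 0.4478 0.3768 0.3912] 
oblong_box ['scene'] [0.0292 0.4481 0.3784 0.4104] 
oblong_box ['top', 'scene'] [0.0352 0.4478 0.3774 0.397 ] 
oblong_lid_center ['top'] [0.0758 0.4505 0.3812 3.5188] bar [0.369  0.4846 0.3961 2.0072]
oblong_lid_center ['scene'] [0.1705 0.439  0.1167 0.2196] bar [ 5.641e-01  4.331e-01  1.240e-01 -5.000e-04]
oblong_lid_center ['top', 'scene'] [0.5379 0.4505 0.3812 3.5188] bar [0.6845 0.4846 0.3961 2.0072]

jar [ 0.53576488 -0.20012579]
```

```bash
python3 - <<'E'
import cv2
a=cv2.imread('pics/top0.png')[200:300,180:420]; cv2.imwrite('pics/crop1.png',cv2.resize(a,None,fx=3,fy=3))
E
```

```text
(no output)
```

View pics/crop1.png

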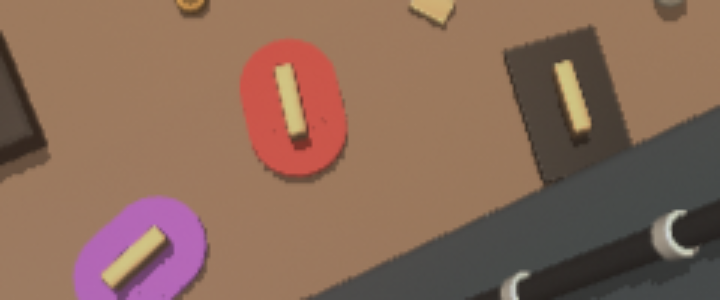

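The crop shows the red oval lid at crop (105,293), with the purple one well apart at lower left, so the choice is confirmed. I'll start with the oval lid.

```bash
python3 -c "
from h import *
go(.4385,.1166,.12,.205)"
```

```text
rows [1.491,-1.827,0.369,0.036] n>=18  q6 1.63
```

```bash
python3 -m handwheel '[[0.75,-0.91,0,0],[0.75,-0.91,0,0],[0.75,-0.91,0,0],[0.75,-0.91,0,0],[0.75,-0.91,0,0],[0.75,-0.91,0,0],[0.75,-0.91,0,0],[0.75,-0.91,0,0],[0.75,-0.91,0,0],[0.75,-0.91,0,0]]' 45 20; python3 -c "
from h import *
go(.4385,.1166,.12,.205)"
```

```text
time: 2.78
position: [0.3507, -0.2213, 0.2305]
tool_rot: [0.977, 0.215, -0.0, -0.002]
ft_force: [0.4, 0.4, 0.2]
grip_width: 0.0402
grip_force: 0.0
rows [0.739,-0.899,0.368,0.037] n>=9  q6 1.62
```

```bash
python3 -m handwheel '[[0.74,-0.9,0.37,0.037],[0.74,-0.9,0.37,0.037],[0.74,-0.9,0.37,0.037],[0.74,-0.9,0.37,0.037],[0.74,-0.9,0.37,0.037],[0.74,-0.9,0.37,0.037],[0.74,-0.9,0.37,0.037],[0.74,-0.9,0.37,0.037],[0.74,-0.9,0.37,0.037],[0.74,-0.9,0.37,0.037],[0.74,-0.9,0.37,0.037],[0.74,-0.9,0.37,0.037]]'; python3 - <<'E'
from h import *
go(.4385,.1166,.028,.205)
c=vision.camera('wrist'); cv2.imwrite('pics/w1.png',c['frame'][:,:,::-1]); print(c['K'].round(1).tolist(),c['hand_eye'].round(4).tolist())
# remaining: scene/top remeasure of round box, oblong lid, now unblocked?
C={n:vision.camera(n) for n in ('top','scene')}
cv2.imwrite('pics/top1.png',C['top']['frame'][:,:,::-1])
for lab,n,k in (('round_box','top','round'),('round_box','scene','round'),('oblong_lid_center','top','oblong'),('oblong_lid_center','scene','oblong')):
    for d in vision.outline_of(n,lab)[:2]:
        kind='box' if 'box' in lab else 'lid'
        print(lab,n,np.round(d['point']),d['conf'],fit([(C[n],d['mask'])],parts(k,kind),ray(C[n],d['point'],.03),yaw=k!='round'))
E
```

```text
time: 3.78
position: [0.4409, 0.1113, 0.1195]
tool_rot: [0.995, 0.099, 0.0, 0.0]
ft_force: [-0.1, -0.8, 1.2]
grip_width: 0.0389
grip_force: 0.0
rows [-0.004,-0.019,0.305,-0.001] n>=3  q6 1.63
[[362.3, 0.0, 322.2], [0.0, 362.3, 244.2], [0.0, 0.0, 1.0]] [[0.001, -0.9551, -0.2964, 0.0809], [1.0, 0.0007, 0.0011, -0.0], [-0.0009, -0.2964, 0.9551, -0.1525], [0.0, 0.0, 0.0, 1.0]]
round_box top [222. 472.] 0.72 [ 0.034   0.4549 -0.3699]
round_box top [157. 204.] 0.6 [0.2117 0.6134 0.291 ]
round_box scene [391. 144.] 0.8 [ 0.0192  0.4577 -0.3697]
round_box scene [299. 280.] 0.61 [ 0.3357  0.4562 -0.1221]
oblong_lid_center top [235. 370.] 0.85 [ 0.0381  0.4367 -0.1156  0.2585]
oblong_lid_center scene [297. 275.] 0.68 [ 0.0532  0.438  -0.1145  0.2675]
```

View pics/w1.png

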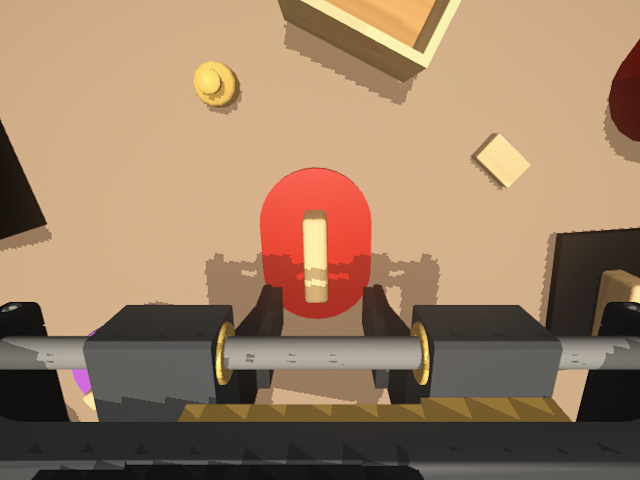

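The wrist view shows the red lid centred between the fingers (bar at (257,315)) and aligned with them. Descend and grip.

```bash
python3 -c "
from h import *
go(.4385,.1166,.028,.205)"; python3 -m handwheel '[[0,0,0.1,0],[0,0,0.2,0],[0,0,0.305,0],[0,0,0.305,0],[0,0,0.305,0],[0,0,0.305,0]]'; python3 -m handwheel '[[0,0,0,0],[0,0,0,0],[0,0,0,0],[0,0,0,0],[0,0,0,0],[0,0,0,0]]' 0 20;  python3 -m handwheel '[[0,0,-0.2,0],[0,0,-0.4,0],[0,0,-0.4,0],[0,0,-0.4,0],[0,0,-0.4,0],[0,0,-0.4,0]]';python3 -c "
from h import *
go(.6126,-.1037,.148,2.855)"
```

```text
rows [-0.004,-0.021,0.307,-0.002] n>=3  q6 1.63
time: 4.63
position: [0.4405, 0.1113, 0.0279]
tool_rot: [0.995, 0.098, -0.0, -0.0]
ft_force: [0.3, 0.5, 0.3]
grip_width: 0.0392
grip_force: 0.0
time: 5.13
position: [0.4406, 0.1118, 0.0284]
tool_rot: [0.995, 0.099, 0.0, -0.0]
ft_force: [-1.6, 0.8, 4.3]
grip_width: 0.0157
grip_force: 20.0
time: 5.63
position: [0.4398, 0.1117, 0.1477]
tool_rot: [0.995, 0.099, -0.0, -0.0]
ft_force: [-0.4, -0.6, -1.0]
grip_width: 0.0159
grip_force: 20.0
rows [0.424,0.817,-0.001,0.077] n>=7  q6 1.69
```

```bash
python3 -m handwheel '[[0.424,0.817,0,0.077],[0.424,0.817,0,0.077],[0.424,0.817,0,0.077],[0.424,0.817,0,0.077],[0.424,0.817,0,0.077],[0.424,0.817,0,0.077],[0.424,0.817,0,0.077],[0.424,0.817,0,0.077],[0.424,0.817,0,0.077],[0.424,0.817,0,0.077],[0.424,0.817,0,0.077],[0.424,0.817,0,0.077]]';python3 - <<'E'
from h import *
go(.6126,-.1037,.0865,2.855)
c=vision.camera('scene'); cv2.imwrite('pics/s1.png',c['frame'][200:,150:500,::-1])
go(.6126,-.1037,.0865,2.855)
E
```

```text
time: 6.63
position: [0.6118, -0.102, 0.1473]
tool_rot: [0.99, -0.142, -0.001, -0.0]
ft_force: [0.4, 0.7, -0.7]
grip_width: 0.0158
grip_force: 20.0
rows [0.004,0.005,0.203,0.000] n>=2  q6 1.69
rows [0.002,0.005,0.204,0.000] n>=2  q6 1.69
```

View pics/s1.png

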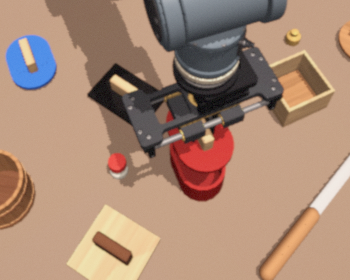

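The crop shows the red lid held over the red oval box, lined up with it. Lower it to about 2 mm above seating.

```bash
python3 -m handwheel '[[0.002,0.005,0.1,0],[0.002,0.005,0.17,0],[0.002,0.005,0.2,0],[0.002,0.005,0.22,0],[0.002,0.005,0.235,0],[0.002,0.005,0.235,0],[0.002,0.005,0.235,0]]'; python3 -m handwheel '[[0,0,0,0],[0,0,0,0],[0,0,0,0],[0,0,0,0]]' 45;  python3 -m handwheel '[[0,0,-0.1,0],[0,0,-0.3,0],[0,0,-0.3,0],[0,0,-0.3,0],[0,0,-0.3,0]]'; python3 -c "
from h import *
go(.4374,-.115,.12,.263)"
```

```text
time: 7.27
position: [0.6141, -0.1053, 0.0783]
tool_rot: [0.99, -0.143, 0.001, 0.0]
ft_force: [0.3, 0.3, -0.7]
grip_width: 0.016
grip_force: 20.0
time: 7.6
position: [0.6139, -0.1054, 0.0783]
tool_rot: [0.99, -0.143, 0.001, 0.0]
ft_force: [-0.4, -0.3, -0.3]
grip_width: 0.034
grip_force: 0.0
time: 8.02
position: [0.6143, -0.1056, 0.1693]
tool_rot: [0.99, -0.143, 0.002, 0.0]
ft_force: [0.3, 0.2, 0.2]
grip_width: 0.0391
grip_force: 0.0
rows [-0.557,0.197,0.164,-0.087] n>=5  q6 1.05
```

```bash
python3 -m handwheel '[[-0.557,0.197,0.164,-0.087],[-0.557,0.197,0.164,-0.087],[-0.557,0.197,0.164,-0.087],[-0.557,0.197,0.164,-0.087],[-0.557,0.197,0.164,-0.087],[-0.557,0.197,0.164,-0.087],[-0.557,0.197,0.164,-0.087],[-0.557,0.197,0.164,-0.087],[-0.557,0.197,0.164,-0.087]]';python3 - <<'E'
from h import *
C={n:vision.camera(n) for n in ('top','scene')}
go(.4374,-.115,.028,.263)
for n in C:
    d=min(vision.outline_of(n,'oval_lid_center'),key=lambda d:np.hypot(*(ray(C[n],d['point'],.063)-[.6126,-.1037])))
    print(n,fit([(C[n],d['mask'])],parts('oval','lid'),(.6126,-.1037),z0=.047,ths=[2.855]))
    print([np.round(e['point']) for e in vision.look_for(n,'oval_box')])
cv2.imwrite('pics/s2.png',C['scene']['frame'][200:,150:500,::-1])
E
```

```text
time: 8.77
position: [0.4384, -0.1154, 0.1184]
tool_rot: [0.992, 0.13, 0.001, 0.001]
ft_force: [0.5, 1.1, 0.8]
grip_width: 0.0394
grip_force: 0.0
rows [-0.002,-0.001,0.302,-0.000] n>=3  q6 1.05
top [ 0.814   0.6807 -0.1297  2.8836]
[]
scene [ 0.0239  0.6131 -0.1038  2.8678]
[array([394., 347.])]
```

View pics/s2.png

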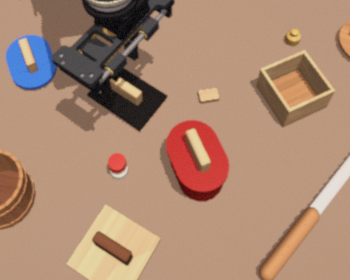

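The red lid sits flat and aligned on its box, and the fit agrees within 1 mm. Next is the oblong lid: grip and lift.

```bash
python3 -m handwheel '[[0,0,0.1,0],[0,0,0.2,0],[0,0,0.302,0],[0,0,0.302,0],[0,0,0.302,0],[0,0,0.302,0]]'; python3 -m handwheel '[[0,0,0,0],[0,0,0,0],[0,0,0,0],[0,0,0,0],[0,0,0,0],[0,0,0,0]]' 0 20;  python3 -m handwheel '[[0,0,-0.2,0],[0,0,-0.4,0],[0,0,-0.4,0],[0,0,-0.4,0],[0,0,-0.4,0],[0,0,-0.4,0]]';python3 -c "
from h import *
go(.448,.3775,.148,.40)"
```

```text
time: 9.57
position: [0.4366, -0.1147, 0.0275]
tool_rot: [0.992, 0.13, -0.0, -0.0]
ft_force: [-0.2, 0.2, 0.2]
grip_width: 0.039
grip_force: 0.0
time: 10.07
position: [0.4367, -0.1148, 0.0281]
tool_rot: [0.992, 0.13, 0.0, 0.0]
ft_force: [0.5, -0.3, 1.8]
grip_width: 0.0159
grip_force: 20.0
time: 10.57
position: [0.4358, -0.1143, 0.1474]
tool_rot: [0.992, 0.13, -0.0, -0.0]
ft_force: [-0.0, -0.2, -1.5]
grip_width: 0.0159
grip_force: 20.0
rows [0.461,-1.574,-0.002,-0.022] n>=12  q6 1.87
```

```bash
python3 -m handwheel '[[0.23,-0.787,0,-0.01],[0.23,-0.787,0,-0.01],[0.23,-0.787,0,-0.01],[0.23,-0.787,0,-0.01],[0.23,-0.787,0,-0.01],[0.23,-0.787,0,-0.01],[0.23,-0.787,0,-0.01]]';python3 -c "
from h import *
go(.448,.3775,.148,.40)"
```

```text
time: 11.15
position: [0.4402, 0.1368, 0.1458]
tool_rot: [0.986, 0.164, -0.002, -0.001]
ft_force: [0.1, 1.3, -1.4]
grip_width: 0.016
grip_force: 20.0
rows [0.285,-0.751,-0.007,-0.011] n>=6  q6 1.87
```

```bash
python3 -m handwheel '[[0.285,-0.755,0,-0.012],[0.285,-0.755,0,-0.012],[0.285,-0.755,0,-0.012],[0.285,-0.755,0,-0.012],[0.285,-0.755,0,-0.012],[0.285,-0.755,0,-0.012],[0.285,-0.755,0,-0.012],[0.285,-0.755,0,-0.012],[0.285,-0.755,0,-0.012],[0.285,-0.755,0,-0.012]]';python3 - <<'E'
from h import *
c=vision.camera('scene'); cv2.imwrite('pics/s3.png',c['frame'][:350,300:640,::-1])
go(.448,.3775,.0725,.40)
E
```

```text
time: 11.98
position: [0.4507, 0.3711, 0.1463]
tool_rot: [0.98, 0.197, -0.002, 0.001]
ft_force: [-0.4, -0.1, -2.1]
grip_width: 0.0159
grip_force: 20.0
rows [-0.001,-0.023,0.247,-0.001] n>=2  q6 1.87
```

View pics/s3.png

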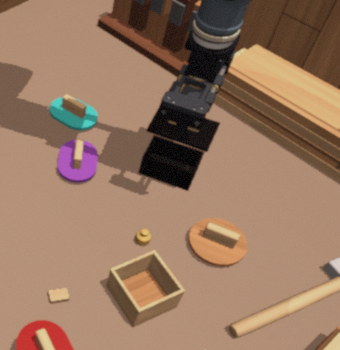

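The crop shows the black lid held above the black box, roughly aligned. I'll correct about 7 mm sideways while lowering part way.

```bash
python3 -m handwheel '[[0,-0.023,0.05,0],[0,-0.023,0.1,0],[0,-0.023,0.15,0],[0,-0.023,0.16,0],[0,-0.023,0.16,0],[0,-0.023,0.16,0]]';python3 - <<'E'
from h import *
go(.448,.3775,.0725,.40)
E
```

```text
time: 12.53
position: [0.4494, 0.3787, 0.1]
tool_rot: [0.98, 0.197, 0.0, 0.0]
ft_force: [-0.2, -0.5, -0.9]
grip_width: 0.0155
grip_force: 20.0
rows [-0.006,0.002,0.092,-0.000] n>=1  q6 1.87
```

```bash
python3 -m handwheel '[[-0.006,0.002,0.04,0],[-0.006,0.002,0.07,0],[-0.006,0.002,0.092,0],[-0.006,0.002,0.092,0],[-0.006,0.002,0.092,0]]'; python3 -m handwheel '[[0,0,0,0],[0,0,0,0],[0,0,0,0],[0,0,0,0]]' 45;  python3 -m handwheel '[[0,0,-0.1,0],[0,0,-0.3,0],[0,0,-0.3,0],[0,0,-0.3,0],[0,0,-0.3,0]]'; python3 - <<'E'
from h import *
go(.6315,.303,.15,.35)
C={n:vision.camera(n) for n in ('top','scene')}
for n in C:
    D=vision.outline_of(n,'round_lid_center')
    if not D: continue
    d=D[0]; m=d['mask']; f=C[n]['frame']
    ys,xs=np.where(m); cv2.imwrite(f'pics/r_{n}.png',cv2.resize(f[ys.min()-3:ys.max()+4,xs.min()-3:xs.max()+4,::-1],None,fx=6,fy=6,interpolation=cv2.INTER_NEAREST)); print(n,ys.min()-3,xs.min()-3,fit([(C[n],m)],parts('round','lid'),(.632,.303),yaw=False))
E
```

```text
time: 12.95
position: [0.4475, 0.3781, 0.072]
tool_rot: [0.98, 0.198, -0.0, 0.0]
ft_force: [0.0, 1.0, -0.9]
grip_width: 0.0158
grip_force: 20.0
time: 13.28
position: [0.4478, 0.3784, 0.0726]
tool_rot: [0.98, 0.198, 0.001, -0.0]
ft_force: [-0.3, -0.5, -0.3]
grip_width: 0.0343
grip_force: 0.0
time: 13.7
position: [0.4482, 0.3787, 0.1637]
tool_rot: [0.98, 0.198, 0.002, -0.001]
ft_force: [0.0, -0.3, -1.3]
grip_width: 0.0388
grip_force: 0.0
rows [0.465,0.470,0.046,0.008] n>=5  q6 1.67
top 140 181 [0.0322 0.6315 0.3025]
scene 215 485 [0.0269 0.6331 0.3045]
```

View pics/r_top.png

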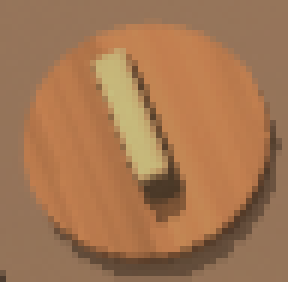

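The crop shows the round lid's pale bar top running from about (col 199.5, row 149) to (206, 170) in the top image.

```bash
python3 - <<'E'
from h import *
c=vision.camera('top')
a,b=ray(c,(149.2,199.5),.048),ray(c,(169.7,206),.048); print(a,b,(a+b)/2,np.linalg.norm(a-b),np.arctan2(*(a-b)[::-1]))
go(.6325,.3035,.12,np.arctan2(*(a-b)[::-1]))
E
```

```text
[0.65545783 0.30979774] [0.60087511 0.29194513] [0.62816647 0.30087144] 0.05742812466430352 0.31610707617086264
rows [0.475,0.468,0.135,0.013] n>=5  q6 1.70
```

Bar length checks (57 mm against 60 mm), yaw 0.316.

```bash
python3 -m handwheel '[[0.475,0.468,0,0.013],[0.475,0.468,0,0.013],[0.475,0.468,0.135,0.013],[0.475,0.468,0.135,0.013],[0.475,0.468,0.135,0.013],[0.475,0.468,0.135,0.013],[0.475,0.468,0.135,0.013],[0.475,0.468,0.135,0.013],[0.475,0.468,0.135,0.013]]';python3 - <<'E'
from h import *
go(.632,.303,.028,.316)
c=vision.camera('wrist'); cv2.imwrite('pics/w3.png',c['frame'][:,:,::-1])
c=vision.camera('scene')
d=vision.outline_of('scene','oblong_lid_center'); print([np.round(e['point']) for e in d]); d=min(d,key=lambda e:np.hypot(*(ray(c,e['point'],.058)-[.448,.3775])))
print(fit([(c,d['mask'])],parts('oblong','lid'),(.448,.3775),z0=.042,ths=[.4]))
E
```

```text
time: 14.7
position: [0.6316, 0.3047, 0.1213]
tool_rot: [0.987, 0.158, -0.001, -0.0]
ft_force: [0.1, -0.5, 0.2]
grip_width: 0.0391
grip_force: 0.0
rows [-0.001,0.006,0.311,0.000] n>=3  q6 1.70
[array([153., 473.]), array([240., 515.])]
[0.0397 0.4492 0.3799 0.4035]
```

View pics/w3.png

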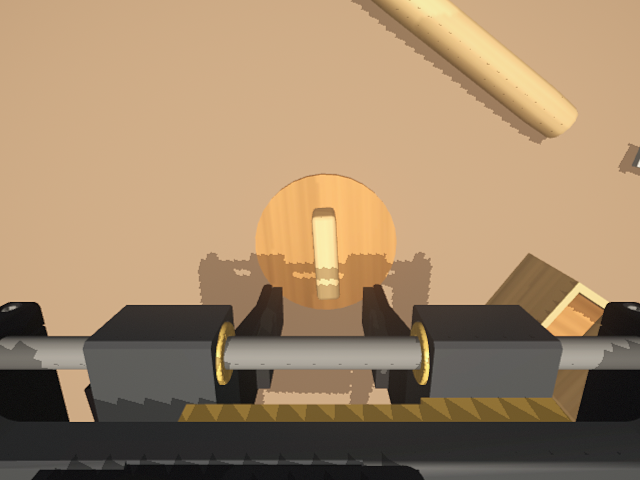

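The round lid's bar is between the fingers and within a few degrees of them, and the oblong lid measures seated. Grip the round lid.

```bash
python3 -m handwheel '[[0,0.006,0.1,0.01],[0,0.006,0.2,0.01],[0,0.006,0.31,0.01],[0,0.006,0.31,0.01],[0,0.006,0.31,0.01],[0,0.006,0.31,0.01]]'; python3 -m handwheel '[[0,0,0,0],[0,0,0,0],[0,0,0,0],[0,0,0,0],[0,0,0,0],[0,0,0,0]]' 0 20;  python3 -m handwheel '[[0,0,-0.2,0],[0,0,-0.47,0],[0,0,-0.47,0],[0,0,-0.47,0],[0,0,-0.47,0],[0,0,-0.47,0]]';python3 -c "
from h import *
go(.4563,-.3698,.168,yaw())"
```

```text
time: 15.35
position: [0.6334, 0.3029, 0.0294]
tool_rot: [0.992, 0.127, -0.0, 0.0]
ft_force: [0.3, 0.4, -0.2]
grip_width: 0.0392
grip_force: 0.0
time: 15.85
position: [0.634, 0.3025, 0.0292]
tool_rot: [0.992, 0.127, 0.0, -0.0]
ft_force: [-0.6, -0.0, 2.3]
grip_width: 0.0158
grip_force: 20.0
time: 16.35
position: [0.6341, 0.3024, 0.1706]
tool_rot: [0.992, 0.127, 0.001, -0.0]
ft_force: [-0.3, -0.0, -1.3]
grip_width: 0.016
grip_force: 20.0
rows [-1.136,2.020,0.009,-0.000] n>=17  q6 0.64
```

```bash
python3 -m handwheel '[[-0.55,0.98,0,0],[-0.55,0.98,0,0],[-0.55,0.98,0,0],[-0.55,0.98,0,0],[-0.55,0.98,0,0],[-0.55,0.98,0,0],[-0.55,0.98,0,0],[-0.55,0.98,0,0],[-0.55,0.98,0,0],[-0.55,0.98,0,0]]';python3 -c "
from h import *
go(.4563,-.3698,.168,yaw())"
```

```text
time: 17.18
position: [0.5458, -0.0258, 0.1674]
tool_rot: [0.992, 0.124, -0.003, -0.001]
ft_force: [0.7, -0.1, -1.2]
grip_width: 0.0164
grip_force: 20.0
rows [-0.571,1.038,-0.002,-0.000] n>=9  q6 0.64
```

```bash
python3 -m handwheel '[[-0.57,1,0,0],[-0.57,1,0,0],[-0.57,1,0,0],[-0.57,1,0,0],[-0.57,1,0,0],[-0.57,1,0,0],[-0.57,1,0,0],[-0.57,1,0,0],[-0.57,1,0,0],[-0.57,1,0,0],[-0.57,1,0,0],[-0.57,1,0,0]]';python3 - <<'E'
from h import *
c=vision.camera('scene'); cv2.imwrite('pics/s4.png',c['frame'][150:,:400,::-1])
go(.4563,-.3698,.103,yaw())
d=vision.outline_of('scene','round_box')
print([(np.round(e['point']),fit([(c,e['mask'])],parts('round','box'),(.456,-.37),yaw=False)) for e in d[:1]])
E
```

```text
time: 18.18
position: [0.458, -0.3542, 0.1685]
tool_rot: [0.992, 0.127, -0.001, -0.002]
ft_force: [0.3, 0.4, -1.1]
grip_width: 0.0158
grip_force: 20.0
rows [-0.019,0.049,0.219,-0.000] n>=2  q6 0.63
[(array([403., 154.]), array([ 0.4572,  0.4618, -0.3696]))]
```

View pics/s4.png

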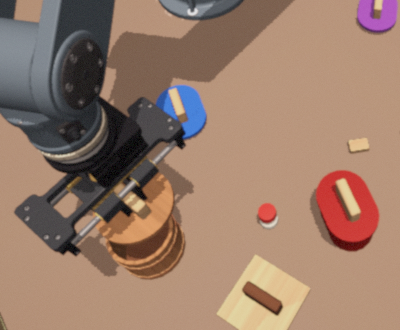

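The round lid is held above its box, about 15 mm short in y. Correct that while lowering part way.

```bash
python3 -m handwheel '[[-0.014,0.05,0,0],[-0.014,0.05,0,0],[-0.014,0.05,0.05,0],[-0.014,0.05,0.1,0],[-0.014,0.05,0.1,0],[-0.014,0.05,0.1,0]]';python3 - <<'E'
from h import *
go(.4575,-.3695,.1035,yaw())
E
```

```text
time: 18.78
position: [0.4573, -0.3721, 0.1392]
tool_rot: [0.992, 0.127, -0.0, -0.001]
ft_force: [0.1, 0.0, -0.2]
grip_width: 0.0158
grip_force: 20.0
rows [0.003,-0.008,0.119,-0.000] n>=1  q6 0.64
```

```bash
python3 -m handwheel '[[0.003,-0.008,0.04,0],[0.003,-0.008,0.08,0],[0.003,-0.008,0.1,0],[0.003,-0.008,0.119,0],[0.003,-0.008,0.119,0],[0.003,-0.008,0.119,0]]'; python3 -m handwheel '[[0,0,0,0],[0,0,0,0],[0,0,0,0],[0,0,0,0]]' 45;  python3 -m handwheel '[[0,0,-0.1,0],[0,0,-0.3,0],[0,0,-0.3,0],[0,0,-0.3,0],[0,0,-0.3,0]]'; python3 - <<'E'
from h import *
c=vision.camera('scene')
go(.6345,-.2822,.12,.36)
go(.6345,-.2822,.19,.36)
E
```

```text
time: 19.28
position: [0.458, -0.3703, 0.1042]
tool_rot: [0.992, 0.127, 0.0, 0.0]
ft_force: [0.4, 0.1, -1.7]
grip_width: 0.0161
grip_force: 20.0
time: 19.62
position: [0.458, -0.3703, 0.1045]
tool_rot: [0.992, 0.127, 0.0, 0.0]
ft_force: [0.1, 0.4, -1.2]
grip_width: 0.0343
grip_force: 0.0
time: 20.03
position: [0.4583, -0.3706, 0.1955]
tool_rot: [0.992, 0.127, 0.001, 0.001]
ft_force: [-0.7, 0.1, -0.4]
grip_width: 0.0389
grip_force: 0.0
rows [0.644,-0.134,0.247,-0.017] n>=6  q6 0.79
rows [0.644,-0.134,0.013,-0.017] n>=5  q6 0.79
```

```bash
python3 -m handwheel '[[0.644,-0.134,0,-0.017],[0.644,-0.134,0,-0.017],[0.644,-0.134,0,-0.017],[0.644,-0.134,0,-0.017],[0.644,-0.134,0.24,-0.017],[0.644,-0.134,0.247,-0.017],[0.644,-0.134,0.247,-0.017],[0.644,-0.134,0.247,-0.017],[0.644,-0.134,0.247,-0.017],[0.644,-0.134,0.247,-0.017]]';python3 - <<'E'
from h import *
go(.6345,-.2822,.028,.358)
C={n:vision.camera(n) for n in ('top','scene')}
for n in C:
    c=C[n]; d=vision.outline_of(n,'round_lid_center')
    for e in d[:2]: print(n,np.round(e['point']),fit([(c,e['mask'])],parts('round','lid'),(.456,-.37),yaw=True,z0=.072,ths=[.25]))
go(.6345,-.2822,.028,.358)
E
```

```text
time: 20.92
position: [0.635, -0.2841, 0.1219]
tool_rot: [0.984, 0.179, 0.001, 0.001]
ft_force: [-0.2, -0.2, 0.0]
grip_width: 0.039
grip_force: 0.0
rows [0.001,-0.006,0.313,0.000] n>=3  q6 0.79
top [217. 478.] [ 0.0426  0.4555 -0.3708  0.4417]
scene [395. 123.] [ 0.5233  0.4583 -0.3698  0.4348]
rows [0.000,-0.006,0.314,0.000] n>=3  q6 0.79
```

The top view fits the round lid as seated within about 1 mm. Now the square lid.

```bash
python3 -m handwheel '[[0,-0.006,0.1,0],[0,-0.006,0.2,0],[0,-0.006,0.313,0],[0,-0.006,0.313,0],[0,-0.006,0.313,0],[0,-0.006,0.313,0]]'; python3 -m handwheel '[[0,0,0,0],[0,0,0,0],[0,0,0,0],[0,0,0,0],[0,0,0,0],[0,0,0,0]]' 0 20;  python3 -m handwheel '[[0,0,-0.2,0],[0,0,-0.47,0],[0,0,-0.47,0],[0,0,-0.47,0],[0,0,-0.47,0],[0,0,-0.47,0]]';python3 -c "
from h import *
go(.618,.1122,.168,-.242,half=False)"
```

```text
time: 21.62
position: [0.6342, -0.2815, 0.027]
tool_rot: [0.984, 0.179, 0.0, 0.0]
ft_force: [0.3, -0.2, -0.6]
grip_width: 0.0392
grip_force: 0.0
time: 22.12
position: [0.6342, -0.2811, 0.0262]
tool_rot: [0.984, 0.179, 0.0, 0.0]
ft_force: [-0.2, -0.2, 0.6]
grip_width: 0.0159
grip_force: 20.0
time: 22.62
position: [0.6344, -0.281, 0.1681]
tool_rot: [0.984, 0.179, 0.001, 0.001]
ft_force: [-0.9, 0.4, -0.7]
grip_width: 0.0161
grip_force: 20.0
rows [0.412,-1.245,0.000,0.096] n>=10  q6 1.99
```

```bash
python3 -m handwheel '[[0.32,-0.97,0,0],[0.32,-0.97,0,0],[0.32,-0.97,0,0],[0.32,-0.97,0,0],[0.32,-0.97,0,0],[0.32,-0.97,0,0],[0.32,-0.97,0,0],[0.32,-0.97,0,0],[0.32,-0.97,0,0],[0.32,-0.97,0,0]]';python3 -c "
from h import *
go(.618,.1122,.168,-.242,half=False)"
```

```text
time: 23.45
position: [0.6198, 0.0262, 0.1649]
tool_rot: [0.984, 0.181, -0.002, -0.0]
ft_force: [0.2, 0.2, -0.1]
grip_width: 0.0157
grip_force: 20.0
rows [0.096,-0.270,-0.010,0.096] n>=5  q6 1.99
```

```bash
python3 -m handwheel '[[0.096,-0.27,0,0.096],[0.096,-0.27,0,0.096],[0.096,-0.27,0,0.096],[0.096,-0.27,0,0.096],[0.096,-0.27,0,0.096],[0.096,-0.27,0,0.096],[0.096,-0.27,0,0.096],[0.096,-0.27,0,0.096],[0.096,-0.27,0,0.096]]';python3 - <<'E'
from h import *
c=vision.camera('scene'); cv2.imwrite('pics/s5.png',c['frame'][100:400,250:640,::-1])
go(.618,.1122,.0815,-.242,half=False)
E
```

```text
time: 24.2
position: [0.6197, 0.1101, 0.1666]
tool_rot: [0.993, -0.121, -0.0, 0.0]
ft_force: [0.4, -0.6, -0.2]
grip_width: 0.0162
grip_force: 20.0
rows [-0.007,-0.005,0.284,-0.000] n>=3  q6 1.99
```

View pics/s5.png

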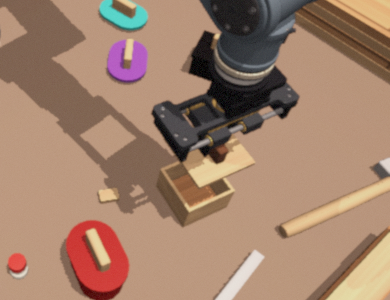

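The square lid is above the square box and parallel to it. Lower in two stages.

```bash
python3 -m handwheel '[[-0.007,-0.005,0.08,0],[-0.007,-0.005,0.15,0],[-0.007,-0.005,0.19,0],[-0.007,-0.005,0.19,0],[-0.007,-0.005,0.19,0]]';python3 - <<'E'
from h import *
go(.618,.1122,.0805,-.242,half=False)
E
```

```text
time: 24.67
position: [0.6177, 0.113, 0.1094]
tool_rot: [0.993, -0.121, -0.001, 0.0]
ft_force: [-0.3, 0.4, -0.3]
grip_width: 0.016
grip_force: 20.0
rows [0.002,0.002,0.096,-0.000] n>=1  q6 1.99
```

```bash
python3 -m handwheel '[[0.001,0.002,0.04,0],[0.001,0.002,0.08,0],[0.001,0.002,0.096,0],[0.001,0.002,0.096,0],[0.001,0.002,0.096,0]]'; python3 -m handwheel '[[0,0,0,0],[0,0,0,0],[0,0,0,0],[0,0,0,0]]' 45;  python3 -m handwheel '[[0,0,-0.1,0],[0,0,-0.3,0],[0,0,-0.5,0],[0,0,-0.5,0],[0,0,-0.5,0],[0,0,-0.5,0]]'; python3 -m handwheel '[[-0.5,0,0,0],[-0.5,0,0,0],[-0.5,0,0,0],[-0.5,0,0,0],[-0.5,0,0,0],[-0.5,0,0,0],[-0.5,0,0,0]]'; python3 - <<'E'
from h import *
C={n:vision.camera(n) for n in ('top','scene')}
T=dict(square=(.618,.1122,-.242),round=(.4563,-.3698,.25),oval=(.6126,-.1037,2.855),oblong=(.448,.3775,.4))
for s,t in T.items():
    for n,c in C.items():
        z=BOX[s][1]-.008; D=vision.outline_of(n,s+'_lid_center')
        if D:
            d=min(D,key=lambda e:np.hypot(*(ray(c,e['point'],z+.016)-t[:2]))); print(s,n,fit([(c,d['mask'])],parts(s,'lid'),t,z0=z,ths=[t[2]]))
for n,c in C.items(): cv2.imwrite(f'pics/{n}_end.png',c['frame'][:,:,::-1])
E
```

```text
time: 25.08
position: [0.6177, 0.1125, 0.0807]
tool_rot: [0.993, -0.121, -0.001, 0.0]
ft_force: [0.5, -0.0, -0.8]
grip_width: 0.0157
grip_force: 20.0
time: 25.42
position: [0.6184, 0.1126, 0.0817]
tool_rot: [0.993, -0.121, 0.001, -0.0]
ft_force: [-0.9, 0.6, -0.3]
grip_width: 0.034
grip_force: 0.0
time: 25.92
position: [0.6198, 0.1126, 0.2348]
tool_rot: [0.993, -0.121, 0.004, -0.0]
ft_force: [-1.2, 0.1, -0.7]
grip_width: 0.0391
grip_force: 0.0
time: 26.5
position: [0.473, 0.1485, 0.2306]
tool_rot: [0.993, -0.121, 0.0, 0.0]
ft_force: [0.3, 0.5, -0.4]
grip_width: 0.039
grip_force: 0.0
square top [0.4926 0.6187 0.0995 0.181 ]
square scene [ 0.0263  0.6186  0.1141 -0.2371]
round top [ 0.037   0.456  -0.3706  0.4357]
oval top [ 0.0455  0.6112 -0.1043  2.8565]
oval scene [ 0.027   0.6134 -0.1038  2.857 ]
oblong top [0.4155 0.4499 0.3819 0.3625]
oblong scene [0.0638 0.4499 0.3802 0.4113]
```

View pics/scene_end.png

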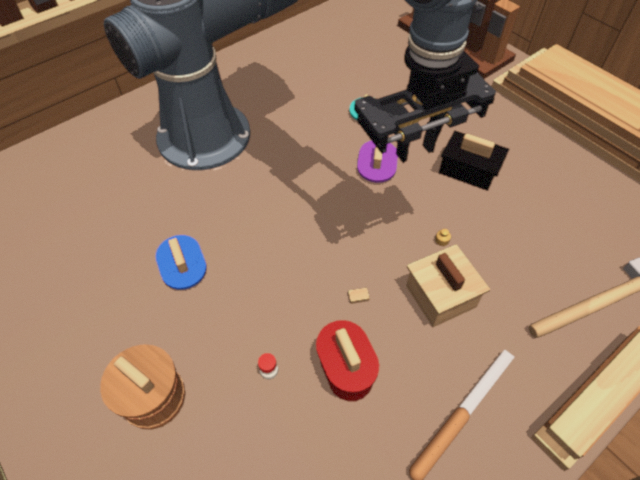

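The scene view shows all four lids flat on their boxes: square (280,448), round (385,145), oval (358,347) and oblong (160,474). The jar is still at (365,268).

```bash
python3 -c "
from rig import job
print(job.hand_in())"
```

```text
the job is handed in; nothing more can be done
None
```

All four lids are on their own boxes, measured flat and lined up to within about 3 mm; the boxes and the glue jar look unmoved, and I handed the job in at about 27 s on the robot's clock.

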